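# Work a rebuilt throttle against its stop

## Task

Check the rebuilt throttle that has the straight bar grip: twist the bar clockwise until its finger bears gently on the stop bolt, hold it there for about a second and let it spring all the way home, then do the same a second time and leave it released at home. Do not force the stop, and leave the round-knob throttle and the other things on the bench as they are.

Things in the scene. Friction and masses are not known exactly. Their poses are not given: they have to be found in the camera images.
- throttle_turn (a joint): turn of the bar-gripped throttle: 0 = sprung home; grows clockwise as seen looking down onto the face; the bolt stops it somewhere between 0.75 and 1.35 rad. The return spring pulls back with 0.15 N m at home, about 0.3 N m near the stop
- bar_grip (a point): grip point on the turning bar, on the spindle axis, 37 mm above the stand's face. The bar is a plain black block 66 mm long (this point's x, turning with it), 13 mm thick (y) and 36 mm deep (z, the spindle axis, pointing out of the face; leans 25 degrees from vertical towards the stand's front); its top is 14 mm above this point, its underside 22 mm below, with a round hub 34 mm across under it
- throttle: the turning part (hub, bar and finger); the finger is a flat steel finger (12 mm wide, 8 mm thick, lying 2 to 10 mm above the face) that turns with the bar and reaches 54 mm out from the spindle; origin on the spindle axis at the face; at +0.65 rad from the bar's x, counter-clockwise from above; x along the bar, z along the spindle
- stop_bolt: steel stop bolt, 12 mm across, standing 13 mm out of the face, clamped at a different place round the face each time; origin on the spindle axis at the face, the bolt stands 47 mm out along this body's x. It is to be pressed with a few newtons (2 to 15 N is good, which is 0.1 to 0.7 N m at the bar beyond the spring); over 25 N would shift its setting
- bar_unit: fixed stand with the bar-gripped throttle: 110 x 110 mm foot, aluminium housing with a round face 128 mm across whose centre is 115 mm above the bench, leaning 25 degrees to the front; origin under the middle of the foot, front to its -x
- round_unit: fixed stand of the same make, with a round fluted knob in place of the bar; same origin and axes
- round_throttle (a joint): turn of the neighbour's round knob, 0 = home; not to be turned
- round_top (a point): top centre of the neighbour's round fluted knob (66 mm across), 49 mm above its face
- injector_a: loose fuel injector, steel, 130 mm long, 26 mm thick, lying between the two throttle stands; origin under its middle, x along it
- injector_b: a second such injector, lying left of the stands
- wrench: loose steel open-end wrench, 180 mm, lying; x along it
- screwdriver: loose black-handled screwdriver lying beyond the stands; x along it
- spray_can: loose standing spray can, 58 mm across, 190 mm high; origin under its centre
- jar: loose standing glass jar, 68 mm across, 85 mm high; origin under its centre
- filter: loose standing white filter cartridge, 72 mm across, 80 mm high; origin under its centre

How it is judged:
By the outcome, as a careful person would: the job done as asked, in the order asked, and still so for the second after the job is handed in, with the robot touching nothing.
It also fails if it takes over 72 s, if anything falls off the work surface, if the arm or the gripper's body presses on something with over 40 N, if the wrist force passes 120 N, or if a joint passes its speed limit or range.

## Robot

A 6-joint arm with a two-finger parallel gripper is mounted at the origin on the work surface. World frame = base frame: x ahead of the robot, y to its left, z up, the work surface at z = 0. Lengths are in mm, angles in rad, forces in N, time in s.
With the tool pointing down it reaches from about 300 to 750 mm from the base axis. Payload 8.5 kg.
Tool frame: the origin (TCP) lies midway between the tips of the shut fingers; the grasp point (between the pads) lies 19 mm behind it (env.grip_point_offset is the distance from the TCP to the grasp point, in mm); z points along the fingers, y is the line along which they close (so a half turn about z gives the same grasp; the last joint's range is limited). The gripper opens to 85 mm and grips with 20 to 120 N. Pads are 22 mm wide; open, the fingers measure 114 mm over their backs; the gripper's body (76 mm by 85 mm) begins 54 mm behind the grasp point. The pads swing forward as they close: fully open they stand 13 mm farther back than shut.
Start: joints at [1.008, 0.381, 1.297, -0, 1.464, -0.215], TCP at [187.447, 517.053, 231.322] pointing down, gripper open.
Joint ranges: [-3.11, 3.11], [-0.89, 2.33], [0.22, 2.48], [-1.42, 4.56], [0.17, 2.85], [-2.88, 2.88]. Speed limits (rad/s): [2.39, 2.39, 3.14, 3.14, 3.14, 3.14].

## Interface

Orientations are given as a unit quaternion [w, x, y, z].
In Python, from workcell import env gives the robot as it stands.
- The arm moves only by the shell command python3 -m pendant 'ROWS' [OPENING]. ROWS is JSON, a list that holds one entry, the list of rows, each a list of 6 numbers: the shift along the world's x, y, z in units of 250 mm (1.0 is 250 mm), then the turn, a rotation vector about the world's x, y, z in units of pi rad (1.0 is pi rad). In form: [[[x, y, z, rx, ry, rz], ...]]. A call has 1 to 20 rows; each row is the pose to reach, as a shift and turn from the pose commanded when the call began, turning the shorter way round; what a row does not reach only later rows make up. A row lasts 1/12 s, in which the tool goes at most 41.7 mm and 7.16 degrees, less where a joint would pass 70% of its speed; a pose out of reach is approached as far as the arm can. A call with a number of a shift or a turn outside -1 to 1 is refused whole. A call with a gripper value outside its range is refused whole. OPENING is the opening, from 0 (shut) to 1 (fully open), set as the call begins (- or left out, the last holds). The fingers move at their own pace and stop on an object; the grip force is fixed at half the most. Time passes only in rows, so rows that repeat a pose let the fingers close. It gives the time, the measured TCP pose, the force, the opening and the grip force at its end, in the units of the state.
- env.get_state(): the state, without advancing time (a new reading comes with each control period).
- env.read_camera(name): name is "scene" or "top" or "wrist"; returns the picture (480x640x3 uint8, red, green, blue); there is no depth.
- env.camera_info(name): a dict with "intrinsics" (3x3 intrinsics, pixels), "D" ([k1, k2, p1, p2, k3] as OpenCV has them; the pictures are not rectified), "R" (3x3) and "t" (3): a world point X has camera coordinates R X + t. Camera axes: x right, y down, z forward; pixel columns grow to the right and rows downward; lengths in mm; the calibration is good to about 2 mm. A picture is of the moment at which its call begins: read the wrist's pose just before it. camera_info takes no time and is no camera call; for the wrist camera it gives the pose at the moment of the call.
- env.finish_job(): hands the job in; it is judged then, once.
The state is a dict: "time": time; "joint_positions": joint angles; "joint_velocities": joint speeds; "tau": joint torques, N m; "tool_pos": TCP position; "orientation": TCP orientation; "force": force on the tool from outside, world axes, zero at the start; "wrist_torque": the same for the moment, N m; "finger_gap": opening from 0.0 (shut) to 1.0 (fully open); "grip_force": force on a finger pad.
Only numpy, scipy, OpenCV 4.12 (cv2) and the standard library are available. Lean on these libraries where they do the work, as an engineer would, in place of code of your own. Each camera call takes 0.05 s, during which the arm holds its last target. There are 200 camera calls.

## Working session

There is one attempt and no reset: what is moved stays moved. The work goes in short steps, Python scripts to look and compute and a shell command to move; the robot and the scene stay as the last step left them, time stands still between calls to the robot, and variables do not carry over. Pictures are saved under pics/ and viewed, at most 10 in all, crops included, and the job is handed in when it is done.

```bash
mkdir -p pics; python3 - <<'E'
from workcell import env
import cv2
for n in("top","scene"):
    cv2.imwrite(f"pics/{n}1.png",env.read_camera(n)[:,:,::-1])
    i=env.camera_info(n);print(n,i)
s=env.get_state();print(s)
E
```

```text
top {'intrinsics': array([[554.4971688 ,   0.        , 317.10981734],
       [  0.        , 554.4971688 , 231.10765441],
       [  0.        ,   0.        ,   1.        ]]), 'D': array([-0.08449851,  0.        ,  0.        ,  0.        ,  0.        ]), 'R': array([[ 0.00672272, -0.99995609, -0.00652893],
       [-0.98236274, -0.00538408, -0.18690761],
       [ 0.18686425,  0.0076703 , -0.9823558 ]]), 't': array([ -18.90216887,  559.97412539, 1334.43845338])}
scene {'intrinsics': array([[623.75995383,   0.        , 311.10747057],
       [  0.        , 623.75995383, 241.30638586],
       [  0.        ,   0.        ,   1.        ]]), 'D': array([-0.11350029,  0.        ,  0.        ,  0.        ,  0.        ]), 'R': array([[ 0.86674128,  0.49872699, -0.00556232],
       [ 0.3486444 , -0.61381131, -0.70829567],
       [-0.35666038,  0.61196983, -0.70589398]]), 't': array([-483.25751935, -118.68049142, 1817.0237961 ])}
{'time': 0.1, 'joint_positions': array([ 1.00771757e+00,  3.81133724e-01,  1.29818548e+00, -1.02595725e-05,
        1.46360325e+00, -2.15305569e-01]), 'joint_velocities': array([-7.87276851e-05, -1.62382062e-03, -4.17013172e-03,  4.55885890e-04,
       -2.18452091e-03,  1.38356797e-03]), 'tau': array([ 5.29155353e-03, -4.49213898e+01, -2.31655329e+01,  3.94823724e-05,
        3.65134169e-03,  3.11178019e-05]), 'tool_pos': array([187.30194864, 516.83569077, 230.77060771]), 'orientation': array([-2.47572811e-04,  1.73011046e-01,  9.84919660e-01, -6.17113609e-04]), 'force': array([ 0.12819879, -0.172179  , -0.07180643]), 'wrist_torque': array([-0.02968362, -0.03696653, -0.01104181]), 'grip_force': 0.0, 'finger_gap': 0.9983852944593967}
```

View pics/top1.png

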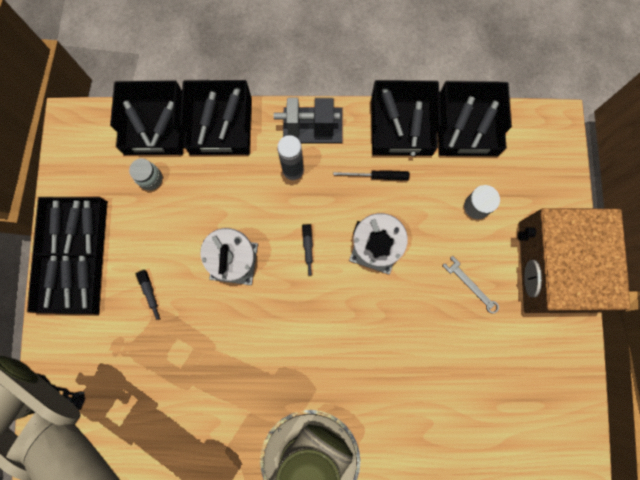

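View pics/scene1.png

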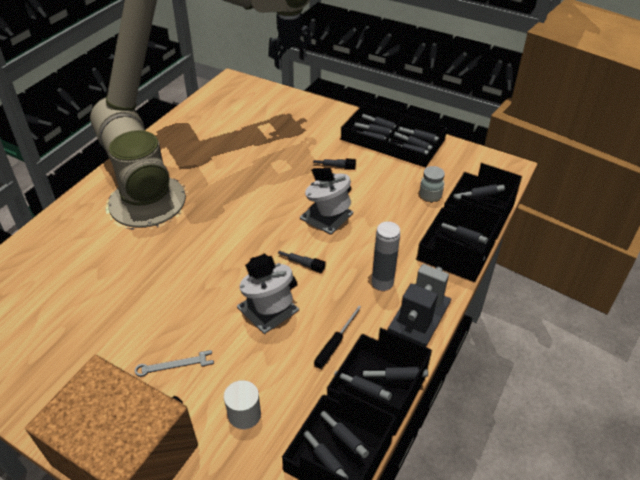

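The top view shows the bar unit at about (228,256) with the bar at (223,261). The round-knob unit is at (380,243). Next I'll locate the bar unit roughly.

```bash
cat > h.py <<'E'
import numpy as np, cv2
from workcell import env
from scipy.spatial.transform import Rotation as Ro
def ray(i,px):
    u=cv2.undistortPoints(np.array([[px]],float),i["intrinsics"],i["D"])[0,0]
    R=np.array(i["R"]);return -R.T@i["t"], R.T@np.array([u[0],u[1],1])
def onz(i,px,z):
    c,d=ray(i,px);return c+d*(z-c[2])/d[2]
def onplane(i,px,p,n):
    c,d=ray(i,px);return c+d*(np.dot(n,p-c)/np.dot(n,d))
def proj(i,P):
    return cv2.projectPoints(np.array(P,float).reshape(-1,3),cv2.Rodrigues(np.array(i["R"]))[0],np.array(i["t"],float),i["intrinsics"],i["D"])[0][:,0]
def R(s): 
    q=s["orientation"];return Ro.from_quat([q[1],q[2],q[3],q[0]])
E
python3 - <<'E'
from h import *
i=env.camera_info("top")
for p,z in(((228,256),115),((223,261),160),((224,245),160),((222,277),160)):print(p,onz(i,p,z).round())
a=cv2.imread("pics/top1.png")[215:300,185:275];cv2.imwrite("pics/c1.png",cv2.resize(a,None,fx=6,fy=6,interpolation=2))
s=env.get_state();j=env.camera_info("wrist");print(ray(j,(320,240)),R(s).as_matrix().round(3))
E
```

```text
(228, 256) [487. 195. 115.]
(223, 261) [469. 199. 160.]
(224, 245) [506. 198. 160.]
(222, 277) [432. 200. 160.]
(array([108.93427246, 544.74565475, 373.30295279]), array([ 0.30305088, -0.12145959, -0.94527149])) [[-0.94   0.341 -0.001]
 [ 0.341  0.94  -0.001]
 [ 0.    -0.001 -1.   ]]
```

View pics/c1.png

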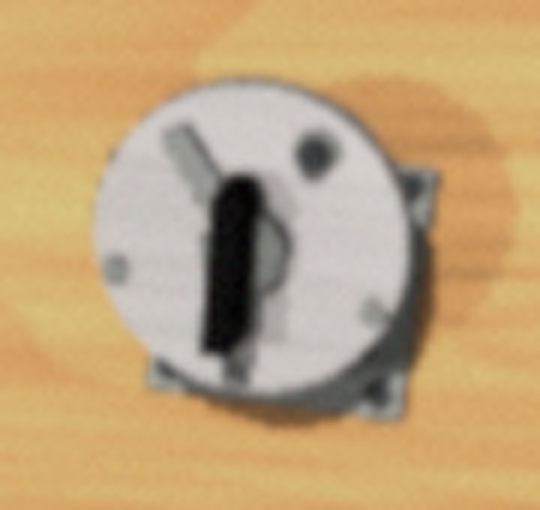

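The crop shows the steel finger at upper left (185,150), the bolt at upper right (317,152), and the bar running nearly along the stand's front direction. I'll go above it with the tool tilted along the spindle.

```bash
python3 - <<'E'
from h import *
i=env.camera_info("top")
px=lambda c:(185+(c[0]+.5)/6-.5,215+(c[1]+.5)/6-.5)
fc=onz(i,px((252,236)),115);k=[onz(i,px(c),4) for c in((437,172),(403,418),(148,388))]
print(fc.round(),np.array(k).round(), (k[1]-k[0]).round(1),(k[2]-k[1]).round(1))
c=(k[0]+k[2])/2;print("foot centre",c.round())
f=(k[1]-k[0]);f=f/np.linalg.norm(f);print("f",f)
a=f*np.sin(.4363)+np.array([0,0,np.cos(.4363)])
for z in (-1,):
  x=f*np.cos(.4363)-np.array([0,0,np.sin(.4363)]);zz=-a;T=np.c_[x,np.cross(zz,x),zz]
s=env.get_state();rv=(Ro.from_matrix(T)*R(s).inv()).as_rotvec()/np.pi
g=fc+37*a;print("grip",g.round(),"rv",rv.round(3),"shift",((g+140*a-s["tool_pos"])/250).round(3))
E
```

```text
[492. 199. 115.] [[537. 139.   4.]
 [430. 151.   4.]
 [442. 260.   4.]] [-106.1   11.8    0. ] [ 11.9 109.7   0. ]
foot centre [489. 200.   4.]
f [-0.99391784  0.11012418  0.        ]
grip [476. 201. 149.] rv [-0.031 -0.136  0.074] shift [ 0.921 -1.239  0.179]
```

```bash
python3 -m pendant '[[[0.1,-0.15,0.18,0,0,0],[0.2,-0.3,0.18,0,0,0.02],[0.4,-0.5,0.18,0,0,0.04],[0.5,-0.6,0.18,0,0,0.074],[0.5,-0.7,0.18,0,0,0.074],[0.5,-0.7,0.18,0,0,0.074],[0.5,-0.7,0.18,0,0,0.074],[0.5,-0.7,0.18,0,0,0.074]]]'
python3 - <<'E'
from h import *
f=np.array([-0.9939,0.1101,0]);a=f*np.sin(.4363)+np.array([0,0,np.cos(.4363)]);x=f*np.cos(.4363)-np.array([0,0,np.sin(.4363)]);T=np.c_[x,np.cross(-a,x),-a]
s=env.get_state();print((Ro.from_matrix(T)*R(s).inv()).as_rotvec()/np.pi,(np.array([476,201,149])+140*a-s["tool_pos"])/250)
E
```

```text
time: 0.77
tool_pos: [312.9, 341.3, 276.2]
orientation: [-0.0, 0.059, 0.998, -0.0]
force: [-1.0, 0.3, 0.7]
finger_gap: 0.998
grip_force: 0.0
[-0.01580421 -0.13808235  0.002389  ] [ 0.41715009 -0.53506786 -0.00145956]
```

```bash
python3 -m pendant '[[[0.1,-0.13,0,0,-0.04,0],[0.2,-0.26,0,-0.01,-0.08,0],[0.3,-0.4,0,-0.015,-0.12,0],[0.417,-0.535,0,-0.016,-0.138,0.002],[0.417,-0.535,0,-0.016,-0.138,0.002],[0.417,-0.535,0,-0.016,-0.138,0.002],[0.417,-0.535,0,-0.016,-0.138,0.002],[0.417,-0.535,0,-0.016,-0.138,0.002]]]'
python3 - <<'E'
from h import *
i=env.camera_info("wrist");s=env.get_state();im=env.read_camera("wrist")
cv2.imwrite("pics/w1.png",im[:,:,::-1]);import pickle;pickle.dump((i,s),open("w1.pkl","wb"))
f=np.array([-0.9939,0.1101,0]);a=f*np.sin(.4363)+np.array([0,0,np.cos(.4363)])
print(s["tool_pos"],s["joint_positions"].round(2),proj(i,[[476,201,149],np.array([492,199,115])]))
E
```

```text
time: 1.43
tool_pos: [416.3, 209.6, 276.3]
orientation: [0.216, 0.052, 0.975, -0.012]
force: [-0.2, 0.3, -0.5]
finger_gap: 0.999
grip_force: 0.0
[416.3221496  209.60035019 276.33636739] [ 0.31  0.06  1.67 -0.2   1.02 -1.08] [[321.69082576 221.15660326]
 [321.64226309 207.64552966]]
```

View pics/w1.png

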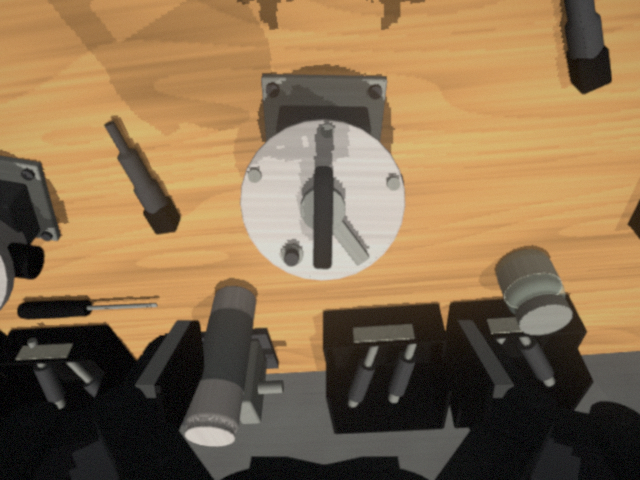

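The wrist view shows the face centred near (323,200), the bar from (323,167) to (322,268), the bolt at (291,253) and the finger tip at (360,258). Now I'll measure these.

```bash
cat > m.py <<'E'
from h import *
import pickle
i,s=pickle.load(open("w1.pkl","rb"));im=cv2.imread("pics/w1.png")
hsv=cv2.cvtColor(im,cv2.COLOR_BGR2HSV)
m=((hsv[...,1]<45)&(hsv[...,2]>150)).astype(np.uint8);m[:110]=0;m[290:]=0;m[:,:235]=0;m[:,412:]=0
c=max(cv2.findContours(m,0,cv2.CHAIN_APPROX_NONE)[0],key=cv2.contourArea);e=cv2.fitEllipse(cv2.convexHull(c));print("face",e)
d=(im.max(2)<48).astype(np.uint8);d[:150]=0;d[285:]=0;d[:,:308]=0;d[:,340:]=0
b=max(cv2.findContours(d,0,cv2.CHAIN_APPROX_NONE)[0],key=cv2.contourArea);r=cv2.minAreaRect(b);print("bar",r,cv2.boundingRect(b))
f=np.array([-0.9939,0.1101,0]);f/=np.linalg.norm(f);Z=np.array([0,0,1]);sn,cs=np.sin(np.radians(25)),np.cos(np.radians(25))
a=f*sn+Z*cs;X=-(f*cs-Z*sn);Y=np.cross(a,X)
fc=onz(i,e[0],115);print("fc",fc,"a",a)
rad=[np.linalg.norm(onplane(i,(p[0]),fc,a)-fc) for p in cv2.convexHull(c)];print("rad",np.percentile(rad,[10,50,90]))
vx,vy,x0,y0=cv2.fitLine(b,2,0,.01,.01).ravel()
P=[onplane(i,(x0+k*vx,y0+k*vy),fc+51*a,a) for k in(-45,45)];D=P[1]-P[0]
bx=np.degrees(np.arctan2(D@Y,D@X));print("bar ang",bx,"offset of line from axis",np.cross([(fc-P[0])@X,(fc-P[0])@Y],[D@X,D@Y])/np.linalg.norm(D))
for n,p,h in(("tip",(360,258),10),("bolt",(291,253),10)):
    q=onplane(i,p,fc+h*a,a)-fc;print(n,np.degrees(np.arctan2(q@Y,q@X)),np.hypot(q@X,q@Y))
ft=[onz(i,p,8) for p in((263,73),(386,75))];print("foot edge",np.round(ft,1))
E
python3 m.py
```

```text
face ((322.4029541015625, 199.73184204101562), (158.81884765625, 163.41929626464844), 86.4916763305664)Traceback (most recent call last):
  File "m.py", line 8, in <module>
    b=max(cv2.findContours(d,0,cv2.CHAIN_APPROX_NONE)[0],key=cv2.contourArea);r=cv2.minAreaRect(b);print("bar",r,cv2.boundingRect(b))
ValueError: max() iterable argument is empty
```

```bash
sed -i 's/im.max(2)<48/im.max(2)<75/' m.py; python3 m.py; python3 -c "
import cv2;im=cv2.imread('pics/w1.png');print(im[170:270:15,310:340:2].max(2))"
```

```text
face ((322.4029541015625, 199.73184204101562), (158.81884765625, 163.41929626464844), 86.4916763305664)
bar ((323.0, 216.5), (101.0, 20.0), 90.0) (313, 166, 21, 102)
fc [484.29135898 200.43834239 115.        ] a [-0.42004886  0.04653122  0.90630779]
rad [58.8352184  62.45299808 65.87732347]
bar ang 179.7677154850815 offset of line from axis -0.267467602117618
tip 33.80859799989485 52.44576381916725
bolt -31.18819462038947 46.355773749153734
foot edge [[425.2 155.    8. ]
 [438.2 260.3   8. ]]
[[178 177 119  53  55  57  52  56  56  54  53 105 202 212 210]
 [101  97  64  57  60  61  59  58  62  57  56  65 119 131 130]
 [137 135  76  59  62  65  62  63  60  63  62  78 156 165 166]
 [138 126  66  58  63  62  64  63  65  61  59  83 156 164 165]
 [183 162  77  63  61  66  63  64  63  65  64 107 166 168 164]
 [215 187  82  62  66  64  63  63  61  62  62 159 212 213 215]
 [215 174  74  62  63  66  67  63  64  60  69 170 212 214 214]]m.py:15: DeprecationWarning: Arrays of 2-dimensional vectors are deprecated. Use arrays of 3-dimensional vectors instead. (deprecated in NumPy 2.0)
  bx=np.degrees(np.arctan2(D@Y,D@X));print("bar ang",bx,"offset of line from axis",np.cross([(fc-P[0])@X,(fc-P[0])@Y],[D@X,D@Y])/np.linalg.norm(D))
```

```bash
cat >> m.py <<'E'
from scipy.optimize import least_squares as L
h=cv2.convexHull(c)[:,0].astype(float)
q=np.array([[(onplane(i,p,fc,a)-fc)@X,(onplane(i,p,fc,a)-fc)@Y] for p in h])
r=L(lambda v:np.hypot(q[:,0]-v[0],q[:,1]-v[1])-v[2],[0,0,64],loss="soft_l1");print("circ",r.x,np.std(r.fun),"fc2",fc+r.x[0]*X+r.x[1]*Y)
for p in((323,166.5),(322,268)):
    for hh in(51,15):
        t=onplane(i,p,fc+hh*a,a)-fc;print("end",hh,t@X,t@Y)
E
python3 -W ignore m.py | tail -5
```

```text
circ [ 3.66109136e+00 -6.81652218e-03  6.23899724e+01] 0.1873706962363612 fc2 [487.58851106 200.06623974 116.54724407]
end 51 -33.658826553427254 0.4562865697950956
end 15 -27.789246522171663 0.3982603717092921
end 51 34.83896152637769 -0.0015863074915836843
end 15 49.94007368943486 -0.12132060298379349
```

```bash
cat > t.py <<'E'
from h import *
import sys
hgt=float(sys.argv[1]);turn=float(sys.argv[2]) if len(sys.argv)>2 else 0
fc=np.array([487.2,200.4,115]);y=np.radians(6.5);f=np.array([-np.cos(y),np.sin(y),0]);Z=np.array([0,0,1]);sn,cs=np.sin(np.radians(25)),np.cos(np.radians(25))
a=f*sn+Z*cs;x=f*cs-Z*sn;T=Ro.from_rotvec(-turn*a)*Ro.from_matrix(np.c_[x,np.cross(-a,x),-a])
s=env.get_state()
print("shift",((fc+hgt*a-s["tool_pos"])/250).round(4),"rv",((T*R(s).inv()).as_rotvec()/np.pi).round(4),"a",a.round(4))
print("tq along a",s["wrist_torque"]@a,"w",s["wrist_torque"].round(2),"F",s["force"].round(1),"gap",round(s["finger_gap"],3),"t",s["time"])
E
python3 t.py 80; python3 t.py 23
```

```text
shift [ 0.1493 -0.0216 -0.3552] rv [ 0.0003 -0.0002 -0.002 ] a [-0.4199  0.0478  0.9063]
tq along a -0.007599346492350355 w [0.05 0.18 0.  ] F [ 0.  -0.5  0.4] gap 1.002 t 1.4833
shift [ 0.245  -0.0325 -0.5619] rv [ 0.0003 -0.0002 -0.002 ] a [-0.4199  0.0478  0.9063]
tq along a -0.007599346492350355 w [0.05 0.18 0.  ] F [ 0.  -0.5  0.4] gap 1.002 t 1.4833
```

```bash
python3 -m pendant '[[[0.05,-0.007,-0.12,0,0,-0.002],[0.1,-0.014,-0.24,0,0,-0.002],[0.149,-0.0216,-0.355,0,0,-0.002],[0.17,-0.024,-0.4,0,0,-0.002],[0.19,-0.027,-0.44,0,0,-0.002],[0.21,-0.029,-0.485,0,0,-0.002],[0.23,-0.031,-0.53,0,0,-0.002],[0.245,-0.0325,-0.562,0,0,-0.002],[0.245,-0.0325,-0.562,0,0,-0.002],[0.245,-0.0325,-0.562,0,0,-0.002],[0.245,-0.0325,-0.562,0,0,-0.002]]]' ; python3 t.py 23
python3 - <<'E'
from h import *
a=env.read_camera("wrist")[:,:,::-1];b=env.read_camera("scene")[:,:,::-1][120:260,260:400]
cv2.imwrite("pics/w2.png",np.hstack([cv2.resize(a,(480,360)),cv2.resize(b,(320,360))[:, :320]]))
E
```

```text
time: 2.4
tool_pos: [477.9, 200.7, 136.4]
orientation: [0.216, 0.056, 0.975, -0.013]
force: [-0.0, -0.2, 1.2]
finger_gap: 0.999
grip_force: 0.0
shift [-0.0015  0.0034 -0.0021] rv [0.0004 0.0002 0.0005] a [-0.4199  0.0478  0.9063]
tq along a 0.05015775388803869 w [-0.    0.16  0.05] F [-0.  -0.2  1.2] gap 0.999 t 2.4
```

View pics/w2.png

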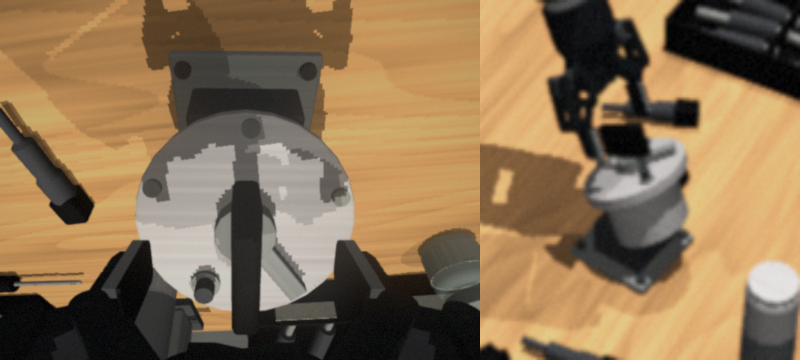

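The bar sits midway between the open pads. I'll close on it.

```bash
python3 -m pendant '[[[0,0,0,0,0,0],[0,0,0,0,0,0],[0,0,0,0,0,0],[0,0,0,0,0,0],[0,0,0,0,0,0],[0,0,0,0,0,0],[0,0,0,0,0,0],[0,0,0,0,0,0],[0,0,0,0,0,0],[0,0,0,0,0,0]]]' 0; python3 t.py 23 0; python3 t.py 23 0.6
```

```text
time: 3.33
tool_pos: [478.0, 201.4, 136.2]
orientation: [0.217, 0.056, 0.975, -0.012]
force: [-2.8, 10.2, 2.6]
finger_gap: 0.14
grip_force: 59.8
shift [-0.0019  0.0005 -0.0014] rv [-0.0004  0.0004  0.0006] a [-0.4199  0.0478  0.9063]
tq along a -0.16181955278068927 w [1.26 0.41 0.38] F [-2.8 10.2  2.6] gap 0.14 t 3.3333
shift [-0.0019  0.0005 -0.0014] rv [ 0.0799 -0.0087 -0.1724] a [-0.4199  0.0478  0.9063]
tq along a -0.16181955278068927 w [1.26 0.41 0.38] F [-2.8 10.2  2.6] gap 0.14 t 3.3333
```

```bash
python3 -m pendant '[[[0,0.003,0,0.01,-0.001,-0.022],[0,0.003,0,0.02,-0.002,-0.043],[0,0.003,0,0.03,-0.003,-0.065],[0,0.003,0,0.04,-0.0045,-0.086],[0,0.003,0,0.05,-0.0055,-0.108],[0,0.003,0,0.06,-0.007,-0.13],[0,0.003,0,0.07,-0.008,-0.151],[0,0.003,0,0.08,-0.009,-0.173],[0,0.003,0,0.08,-0.009,-0.173],[0,0.003,0,0.08,-0.009,-0.173]]]'; python3 t.py 23 .6; python3 t.py 23 0.75
python3 - <<'E'
from h import *
a=env.read_camera("wrist")[:,:,::-1];cv2.imwrite("pics/w3.png",a)
E
```

```text
time: 4.17
tool_pos: [478.4, 202.5, 136.3]
orientation: [0.21, 0.341, 0.915, 0.053]
force: [-0.1, 12.5, 0.9]
finger_gap: 0.143
grip_force: 59.5
shift [-0.0034 -0.0041 -0.0019] rv [-0.0004  0.0002  0.0001] a [-0.4199  0.0478  0.9063]
tq along a 0.2861663762727962 w [1.62 0.32 1.05] F [-0.1 12.5  0.9] gap 0.143 t 4.1667
shift [-0.0034 -0.0041 -0.0019] rv [ 0.0196 -0.0021 -0.0431] a [-0.4199  0.0478  0.9063]
tq along a 0.2861663762727962 w [1.62 0.32 1.05] F [-0.1 12.5  0.9] gap 0.143 t 4.1667
```

View pics/w3.png

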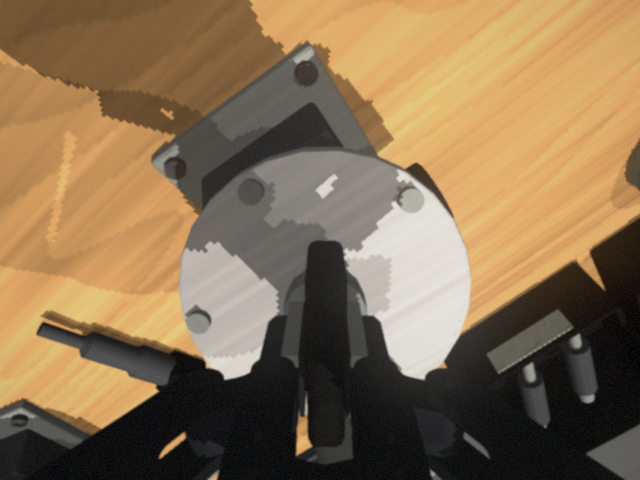

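The bar follows the gripper, and the torque of 0.29 N m matches the spring. I'll continue in small steps towards the stop, easing y.

```bash
python3 -m pendant '[[[0,0.003,0,0.01,-0.001,-0.0215],[0,0.003,0,0.02,-0.002,-0.043],[0,0.003,0,0.02,-0.002,-0.043]]]'; python3 t.py 23 .75; 
python3 -m pendant '[[[0,0,0,0.004,-0.0005,-0.009],[0,0,0,0.004,-0.0005,-0.009]]]' >/dev/null; python3 t.py 23 .78
python3 -m pendant '[[[0,0,0,0.004,-0.0005,-0.009],[0,0,0,0.004,-0.0005,-0.009]]]' >/dev/null; python3 t.py 23 .81
```

```text
time: 4.47
tool_pos: [478.6, 202.9, 136.4]
orientation: [0.205, 0.41, 0.886, 0.068]
force: [1.0, 9.4, 0.7]
finger_gap: 0.143
grip_force: 59.5
shift [-0.0041 -0.0055 -0.002 ] rv [-0.0007 -0.0001  0.0009] a [-0.4199  0.0478  0.9063]
tq along a 0.23929472725533818 w [1.06 0.14 0.75] F [1.  9.4 0.7] gap 0.143 t 4.4667
shift [-0.0043 -0.0057 -0.0021] rv [-0.0004 -0.0001  0.0005] a [-0.4199  0.0478  0.9063]
tq along a 0.263992326761964 w [1.13 0.17 0.81] F [1.1 8.9 0.8] gap 0.144 t 4.6333
shift [-0.0045 -0.0058 -0.0023] rv [-0.0005 -0.      0.0008] a [-0.4199  0.0478  0.9063]
tq along a 0.23457334544370412 w [1.14 0.11 0.78] F [1.5 9.8 0.9] gap 0.141 t 4.8
```

```bash
python3 -m pendant '[[[0,0.001,0,0.0027,-0.0003,-0.0058],[0,0.001,0,0.0027,-0.0003,-0.0058]]]' >/dev/null; python3 t.py 23 .83
python3 -m pendant '[[[0,0.001,0,0.0027,-0.0003,-0.0058],[0,0.001,0,0.0027,-0.0003,-0.0058]]]' >/dev/null; python3 t.py 23 .85
python3 -m pendant '[[[0,0,0,0.0027,-0.0003,-0.0058],[0,0,0,0.0027,-0.0003,-0.0058]]]' >/dev/null; python3 t.py 23 .87
```

```text
shift [-0.0046 -0.006  -0.0023] rv [-0.0003 -0.0001  0.0007] a [-0.4199  0.0478  0.9063]
tq along a 0.21945388533179108 w [0.95 0.12 0.68] F [1.  8.2 0.7] gap 0.142 t 4.9667
shift [-0.0047 -0.0063 -0.0023] rv [-0.0003 -0.0001  0.0008] a [-0.4199  0.0478  0.9063]
tq along a 0.27401529896415444 w [0.73 0.   0.64] F [1.9 6.3 0.7] gap 0.139 t 5.1333
shift [-0.0048 -0.0063 -0.0023] rv [-0.0003 -0.0001  0.0008] a [-0.4199  0.0478  0.9063]
tq along a 0.3085993742386802 w [0.76 0.09 0.69] F [1.6 6.5 1.2] gap 0.143 t 5.3
```

```bash
for k in 1; do :; done
python3 -m pendant '[[[0,0.001,0,0.0027,-0.0003,-0.0058],[0,0.001,0,0.0027,-0.0003,-0.0058]]]' >/dev/null; python3 t.py 23 .89
python3 -m pendant '[[[0,0.001,0,0.0027,-0.0003,-0.0058],[0,0.001,0,0.0027,-0.0003,-0.0058]]]' >/dev/null; python3 t.py 23 .91
```

```text
shift [-0.0049 -0.0066 -0.0024] rv [-0.0002 -0.0001  0.0008] a [-0.4199  0.0478  0.9063]
tq along a 0.18917769132774834 w [ 0.53 -0.02  0.46] F [2.6 6.7 0.6] gap 0.137 t 5.4667
shift [-0.0049 -0.0068 -0.0024] rv [-0.0002 -0.0002  0.001 ] a [-0.4199  0.0478  0.9063]
tq along a 0.3049093217430313 w [ 0.39 -0.24  0.53] F [3.3 4.9 1.6] gap 0.138 t 5.6333
```

```bash

python3 -m pendant '[[[0,0.001,0,0.0027,-0.0003,-0.0058],[0,0.001,0,0.0027,-0.0003,-0.0058]]]' >/dev/null; python3 t.py 23 .93
python3 -c "
from h import *
cv2.imwrite('pics/w4.png',cv2.resize(env.read_camera('top')[:,:,::-1][215:300,185:275],None,fx=6,fy=6,interpolation=2))"
```

```text
shift [-0.005  -0.007  -0.0024] rv [-0.0002 -0.0002  0.0011] a [-0.4199  0.0478  0.9063]
tq along a 0.26553531041675643 w [ 0.32 -0.44  0.46] F [3.3 3.9 2.6] gap 0.14 t 5.8
```

View pics/w4.png

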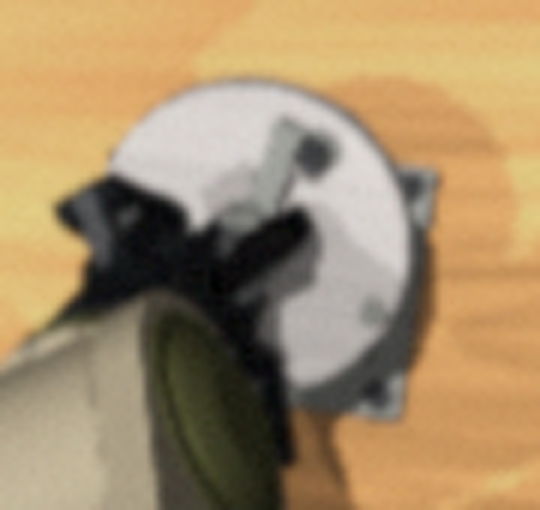

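The finger at (285,150) is right beside the bolt at (317,152), so contact is close or just made.

```bash

python3 -m pendant '[[[0,0,0,0.0027,-0.0003,-0.0058],[0,0,0,0.0027,-0.0003,-0.0058]]]' >/dev/null; python3 t.py 23 .95
python3 - <<'E'
from h import *
a=np.array([-0.4199,0.0478,0.9063]);r=[]
for k in range(6): env.read_camera("wrist");s=env.get_state();r.append([s["wrist_torque"]@a,*s["force"]])
print(np.mean(r,0).round(3),np.std(r,0).round(3))
E
```

```text
shift [-0.0052 -0.0073 -0.0025] rv [-0.0001 -0.0001  0.0008] a [-0.4199  0.0478  0.9063]
tq along a 0.6377805783185131 w [ 0.26 -0.46  0.85] F [5.  5.1 1.5] gap 0.141 t 6.0167
[0.669 4.354 4.576 1.993] [0.036 0.776 0.542 0.435]
```

Contact is clear: about 0.67 N m in total, which is about 0.37 beyond the spring and puts roughly 8 N on the bolt. I'll hold, then open fully and let it spring home.

```bash
Z='' ; python3 -m pendant '[[[0,0,0,0,0,0],[0,0,0,0,0,0],[0,0,0,0,0,0],[0,0,0,0,0,0],[0,0,0,0,0,0],[0,0,0,0,0,0],[0,0,0,0,0,0],[0,0,0,0,0,0],[0,0,0,0,0,0],[0,0,0,0,0,0]]]'>/dev/null; python3 t.py 23 .95
python3 -m pendant '[[[0,0,0,0,0,0],[0,0,0,0,0,0],[0,0,0,0,0,0],[0,0,0,0,0,0],[0,0,0,0,0,0],[0,0,0,0,0,0],[0,0,0,0,0,0],[0,0,0,0,0,0],[0,0,0,0,0,0],[0,0,0,0,0,0],[0,0,0,0,0,0],[0,0,0,0,0,0]]]' 1; python3 t.py 23 .95
python3 -c "
from h import *
a=env.read_camera('top')[:,:,::-1][215:300,185:275];b=env.read_camera('wrist')[:,:,::-1]
cv2.imwrite('pics/w5.png',np.hstack([cv2.resize(a,(381,360),interpolation=2),cv2.resize(b,(400,360))]))"
```

```text
shift [-0.0052 -0.0072 -0.0025] rv [ 0.     -0.0002  0.0005] a [-0.4199  0.0478  0.9063]
tq along a 0.6245239891261819 w [ 0.25 -0.4   0.83] F [4.  4.4 1.9] gap 0.137 t 7.15
time: 8.15
tool_pos: [478.0, 202.9, 135.8]
orientation: [0.197, 0.496, 0.841, 0.087]
force: [0.4, -0.4, 0.8]
finger_gap: 1.001
grip_force: 0.0
shift [-0.0016 -0.0057  0.0001] rv [ 0.0001 -0.001   0.001 ] a [-0.4199  0.0478  0.9063]
tq along a 0.003410778348438632 w [-0.02  0.2  -0.02] F [ 0.4 -0.4  0.8] gap 1.001 t 8.15
```

View pics/w5.png

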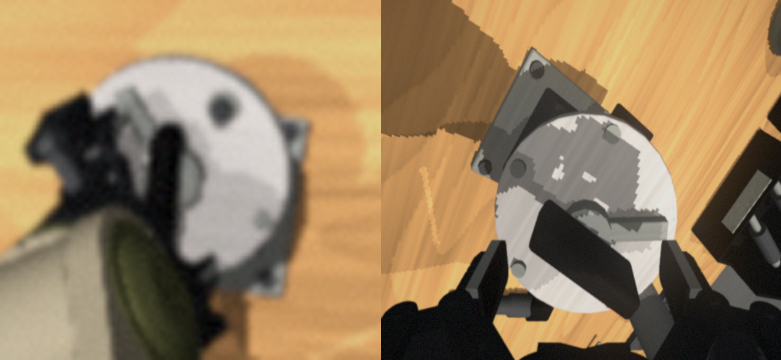

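The bar has sprung home: the finger is back at its start pixel and there is no residual force. I'll turn the open gripper back and regrasp for the second cycle.

```bash
python3 -m pendant '[[[0,-0.002,0,-0.015,0.0018,0.033],[0,-0.002,0,-0.03,0.0035,0.066],[0,-0.002,0,-0.045,0.005,0.098],[0,-0.002,0,-0.06,0.007,0.131],[0,-0.002,0,-0.076,0.0086,0.164],[0,-0.002,0,-0.091,0.0104,0.196],[0,-0.002,0,-0.106,0.012,0.229],[0,-0.002,0,-0.121,0.0138,0.262],[0,-0.002,0,-0.127,0.0145,0.274],[0,-0.002,0,-0.127,0.0145,0.274],[0,-0.002,0,-0.127,0.0145,0.274]]]'>/dev/null; python3 t.py 23 0
python3 -m pendant '[[[0,0,0,0,0,0],[0,0,0,0,0,0],[0,0,0,0,0,0],[0,0,0,0,0,0],[0,0,0,0,0,0],[0,0,0,0,0,0],[0,0,0,0,0,0],[0,0,0,0,0,0],[0,0,0,0,0,0],[0,0,0,0,0,0]]]' 0 >/dev/null; python3 t.py 23 0;python3 t.py 23 0.8
```

```text
shift [-0.0016 -0.0038  0.0001] rv [ 0.0005 -0.0001  0.0018] a [-0.4199  0.0478  0.9063]
tq along a -0.017847725585551522 w [0.08 0.17 0.01] F [ 0.6 -0.3 -0.4] gap 1.003 t 9.1667
shift [-0.001  -0.0019 -0.0007] rv [ 0.0009 -0.0002  0.0015] a [-0.4199  0.0478  0.9063]
tq along a -0.18025642641987957 w [-0.53  0.28 -0.46] F [-1.6 -4.7  3.7] gap 0.139 t 10.0
shift [-0.001  -0.0019 -0.0007] rv [ 0.1076 -0.013  -0.2293] a [-0.4199  0.0478  0.9063]
tq along a -0.18025642641987957 w [-0.53  0.28 -0.46] F [-1.6 -4.7  3.7] gap 0.139 t 10.0
```

```bash
python3 -m pendant '[[[0,0,0,0.012,-0.0014,-0.025],[0,0,0,0.024,-0.0027,-0.051],[0,0.001,0,0.036,-0.004,-0.077],[0,0.001,0,0.048,-0.0055,-0.103],[0,0.002,0,0.06,-0.0068,-0.129],[0,0.002,0,0.072,-0.008,-0.154],[0,0.003,0,0.084,-0.0095,-0.18],[0,0.003,0,0.096,-0.011,-0.206],[0,0.003,0,0.107,-0.012,-0.23],[0,0.003,0,0.1176,-0.0134,-0.254],[0,0.003,0,0.1176,-0.0134,-0.254],[0,0.003,0,0.1176,-0.0134,-0.254]]]'>/dev/null; python3 t.py 23 .88
python3 -m pendant '[[[0,0,0,0.0027,-0.0003,-0.0058],[0,0,0,0.0027,-0.0003,-0.0058]]]' >/dev/null; python3 t.py 23 .9
```

```text
shift [-0.005  -0.0083 -0.0022] rv [ 0.0003 -0.0003  0.0003] a [-0.4199  0.0478  0.9063]
tq along a 0.2932606688711435 w [ 0.28 -0.55  0.48] F [3.9 2.7 1.5] gap 0.14 t 11.0
shift [-0.0051 -0.0084 -0.0023] rv [-0.0001 -0.0003  0.0009] a [-0.4199  0.0478  0.9063]
tq along a 0.27401431357189326 w [ 0.38 -0.68  0.52] F [4.2 4.  0.4] gap 0.14 t 11.1667
```

```bash
python3 -m pendant '[[[0,0,0,0.0027,-0.0003,-0.0058],[0,0,0,0.0027,-0.0003,-0.0058]]]' >/dev/null; python3 t.py 23 .92
```

```text
shift [-0.0053 -0.0084 -0.0024] rv [-0.0002 -0.0002  0.001 ] a [-0.4199  0.0478  0.9063]
tq along a 0.3160301970942116 w [ 0.36 -0.66  0.55] F [4.3 2.7 1.2] gap 0.139 t 11.3333
```

```bash
python3 -m pendant '[[[0,0,0,0.0027,-0.0003,-0.0058],[0,0,0,0.0027,-0.0003,-0.0058]]]' >/dev/null; python3 t.py 23 .94
```

```text
shift [-0.0055 -0.0086 -0.0025] rv [-0.0002 -0.0002  0.0009] a [-0.4199  0.0478  0.9063]
tq along a 0.36673583517102515 w [ 0.36 -0.69  0.61] F [5.7 3.3 0.3] gap 0.141 t 11.5
```

Contact is starting, so one more small step.

```bash
python3 -m pendant '[[[0,0,0,0.0024,-0.0003,-0.005],[0,0,0,0.0024,-0.0003,-0.005]]]' >/dev/null; python3 t.py 23 .957
```

```text
shift [-0.0056 -0.0087 -0.0026] rv [-0.0001 -0.0001  0.0006] a [-0.4199  0.0478  0.9063]
tq along a 0.8346993917117048 w [ 0.28 -0.7   1.09] F [4.1 4.7 0.9] gap 0.142 t 11.6667
```

```bash
python3 -m pendant '[[[0,0,0,-0.0005,0,0.001],[0,0,0,-0.0005,0,0.001],[0,0,0,-0.0005,0,0.001],[0,0,0,-0.0005,0,0.001],[0,0,0,-0.0005,0,0.001],[0,0,0,-0.0005,0,0.001],[0,0,0,-0.0005,0,0.001],[0,0,0,-0.0005,0,0.001],[0,0,0,-0.0005,0,0.001],[0,0,0,-0.0005,0,0.001],[0,0,0,-0.0005,0,0.001],[0,0,0,-0.0005,0,0.001],[0,0,0,-0.0005,0,0.001]]]'>/dev/null; python3 t.py 23 .95
python3 -m pendant '[[[0,0,0,0,0,0],[0,0,0,0,0,0],[0,0,0,0,0,0],[0,0,0,0,0,0],[0,0,0,0,0,0],[0,0,0,0,0,0],[0,0,0,0,0,0],[0,0,0,0,0,0],[0,0,0,0,0,0],[0,0,0,0,0,0],[0,0,0,0,0,0],[0,0,0,0,0,0]]]' 1 >/dev/null; python3 t.py 23 .95
```

```text
shift [-0.0056 -0.0086 -0.0025] rv [-0.0005 -0.0001  0.0015] a [-0.4199  0.0478  0.9063]
tq along a 0.745008514036418 w [ 0.27 -0.64  0.98] F [5.3 4.9 1.2] gap 0.14 t 12.75
shift [-0.0016 -0.0067  0.0002] rv [-0.0006 -0.001   0.0024] a [-0.4199  0.0478  0.9063]
tq along a -0.02994104291058942 w [ 0.03  0.19 -0.03] F [-0.4  0.1  0.9] gap 1.005 t 13.75
```

It's released. Now I'll retreat along the spindle and check.

```bash
python3 -m pendant '[[[-0.02,0.0023,0.0435,0,0,0],[-0.05,0.0057,0.109,0,0,0],[-0.1,0.0115,0.217,0,0,0],[-0.15,0.017,0.326,0,0,0],[-0.2,0.023,0.435,0,0,0],[-0.25,0.03,0.54,0,0,0],[-0.25,0.15,0.54,0,0,0],[-0.25,0.27,0.54,0,0,0],[-0.25,0.4,0.54,0,0,0],[-0.25,0.4,0.54,0,0,0],[-0.25,0.4,0.54,0,0,0],[-0.25,0.4,0.54,0,0,0]]]'
python3 -c "
from h import *
a=env.read_camera('top')[:,:,::-1];c=a[215:300,185:275]
cv2.imwrite('pics/w6.png',np.hstack([cv2.resize(c,(381,360),interpolation=2),cv2.resize(a,(419,360))]))"
```

```text
time: 14.75
tool_pos: [415.2, 302.9, 270.5]
orientation: [0.196, 0.498, 0.84, 0.087]
force: [0.1, -1.0, -0.1]
finger_gap: 0.998
grip_force: 0.0
```

View pics/w6.png

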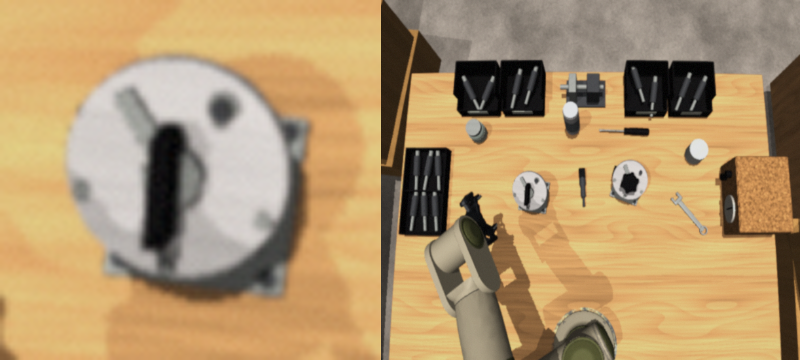

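The bar and finger are back at their home pixels (finger at (130,105) in the crop). The bolt hasn't moved and everything else visible is where it was; injector_b is hidden under the arm, which stayed about 270 mm up. Handing in.

```bash
python3 -c "
from workcell import env
print(env.finish_job())"
```

```text
the job is handed in; nothing more can be done
None
```

I turned the bar throttle clockwise to its stop bolt twice, at about 8 N then 9–11 N by wrist torque, held about a second each time, let it spring home after each, and handed in at about 15 s with it released at home.

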